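# Set the valve station: hand wheel to its marker, then lever to half open

## Task

Set up the small valve station on the worktop: with its lever still shut, turn the hand wheel until the pointer on its far rim lines up with the upright marker fin on the rear scale, leaving the marker where it is. Then swing the lever to half open, over the long middle rib, and let go. Do not knock the things around it about.

Things in the scene. Friction and masses are not known exactly. Their poses are not given: they have to be found in the camera images.
- station: Fixed valve station on an aluminium plate 165 (x) x 215 (y) x 12 mm; origin: centre of the plate's underside; its -x side roughly faces the robot. Black hand wheel on the right (vertical axis at x -15, y -45 mm), a fixed scale 56 mm high bent round the wheel's far side (radius 63 to 75 mm), a lever on the left (vertical pivot at x +20, y +60 mm)
- wheel (a joint): Turn of the wheel about its vertical axis, rad, -1.3 to 1.3, anticlockwise from above; at 0 the pointer is straight to the station's +x (far side). The black wheel is 100 mm across, rim 12 mm thick with its top 78 mm above the worktop, three spokes and the pointer arm. It turns stiffly (0.12 N m) and stays where left
- wheel_grip (a point): On the wheel's axis, at the height to grip (102 mm above the worktop): the wheel's central round grip is a black cylinder 36 mm across that rises from the rim's level to 118 mm above the worktop. Come to it round the front: a tall centrifuge housing stands right of the station (from about x 0.56 m back, y -0.23 to 0.18 m), a 225 mm high case behind it on the left
- pointer_tip (a point): Tip of the steel pointer, 64 mm from the wheel's axis, 72 mm above the worktop, just over the inner edge of the rim scale; the pointer is 5 mm wide there
- marker (a joint): Where the marker fin is set on the scale, rad, same axis, zero and sense as joint wheel: the pointer is in line with the marker when both values are equal. It is clamped stiffly (1 N m): leave it alone
- marker_line (a point): The point, 64 mm from the wheel's axis and 72 mm above the worktop, in line with the marker, where the pointer's tip must come. The marker itself is an upright steel fin 5 mm wide with its top 84 mm above the worktop, 76 to 84 mm from the axis, outside the scale
- lever (a joint): Lever angle about its vertical pivot, rad, clockwise from above: 0 shut (points to the station's -x), 0.785 half open, 1.571 fully open (points to its +y). Three dark ribs on the plate below, radial to the pivot, mark these: short, long (half open), short. It turns stiffly (0.15 N m) and stays where left
- lever_grip (a point): Middle of the lever's upright round grip, a black cylinder 24 mm across and from 56 to 100 mm above the worktop, at the end of the lever 70 mm from the pivot; this point is 83 mm above the worktop
- lever_pivot (a point): On the lever's vertical pivot axis, 83 mm above the worktop (the pivot's cap itself ends at 62 mm)
- beaker: Loose empty glass beaker 65 mm across, 87 mm high, on the front of the worktop right of the station; origin at the centre of its underside. Bystander
- tips: Loose box of pipette tips 90 x 122 x 68 mm, on the front of the worktop to the right; origin at the centre of its underside. Bystander
- timer_b: Loose bench timer 58 x 70 x 20 mm, on the front of the worktop to the right; origin at the centre of its underside. Bystander
- tape: Loose tape roll 98 mm across, 25 mm high, on the front of the worktop to the right; origin at the centre of its underside. Bystander

How it is judged:
On the way, in this order (a step that is already met when the one before it is completed fails the run):
1. the pointer is in line with the marker (tip within 5 mm of the marker's line) while the lever is still shut (under 0.15 rad) (horizontal distance between pointer_tip and marker_line below 0.005 m and value of joint lever below 0.15 rad), for 0.3 s.
2. the lever is at half open (0.785 rad, within 0.1 rad) (value of joint lever between 0.685 and 0.885 rad), for 0.2 s.
At the end, for the whole second after the job is handed in: The pointer's tip is within 5 mm (horizontally) of the marker's line, the marker is where it was, and the lever stands at half open, 0.785 rad within 0.1 rad (all of step 2 and horizontal distance between pointer_tip and marker_line below 0.005 m); the robot touches nothing.
It fails at once if the marker is shifted by more than 4 mm (distance of marker_line from where it was at the start of the episode above 0.004 m).
It fails at once if a bystander is shifted by more than 30 mm or knocked over (distance of any of beaker, tips, timer_b, tape from where it was at the start of the episode above 0.03 m or angle between beaker's own z axis and vertical above 0.5 rad).
It also fails if it takes over 51 s, if anything falls off the work surface, if the arm or the gripper's body presses on something with over 40 N, if the wrist force passes 120 N, or if a joint passes its speed limit or range.

## Robot

A 6-joint arm with a two-finger parallel gripper is mounted at the origin on a cart in front of the work surface, level with it; the furniture and walls round the work are solid. World frame = base frame: x ahead of the robot, y to its left, z up, the work surface at z = 0. Lengths are in m, angles in rad, forces in N, time in s.
With the tool pointing down it reaches from about 0.35 to 0.775 m from the base axis. Payload 7.3 kg.
Tool frame: the origin (TCP) lies midway between the tips of the shut fingers; the grasp point (between the pads) lies 19 mm behind it; z points along the fingers, y is the direction in which the jaws open and shut (so a half turn about z gives the same grasp; the last joint's range is limited). The gripper opens to 92 mm and grips with 3 to 60 N. Pads are 19 mm wide; open, the fingers measure 130 mm over their backs; the gripper's body (75 mm by 190 mm) begins 47 mm behind the grasp point.
Start: joints at [-1.433, 0.342, 1.524, -0, 1.275, -0.146], TCP at [0.147, -0.504, 0.227] pointing down, gripper open.
Joint ranges: [-2.53, 2.53], [-0.77, 2.02], [0.04, 2.7], [-1, 4.14], [0.28, 2.66], [-3.11, 3.11]. Speed limits (rad/s): [2.57, 2.57, 3.14, 3.14, 3.14, 3.14].

## Interface

Orientations are given as [roll, pitch, yaw] about the fixed x, y, z axes, in that order (R = Rz(yaw) Ry(pitch) Rx(roll)).
In Python, from cell import robot gives the robot as it stands.
- The arm moves only by the shell command python3 -m crank 'ROWS' [FORCE]. ROWS is a JSON object of lists of equal length, an entry for each row: "claw": the opening, from 0 (shut) to 1 (fully open); "delta_pos": the shift along the tool's x, y, z in units of 25 mm (1.0 is 25 mm), a list of three; "roll": the turn about the tool's z in units of 6 degrees (1.0 is 6 degrees). In form: {"claw": [claw, ...], "delta_pos": [[dx, dy, dz], ...], "roll": [roll, ...]}. A call has exactly 8 rows; each row is the pose to reach, as a shift and turn from the pose commanded when the call began, along the tool's axes at that moment; what a row does not reach only later rows make up. A row lasts 1/12 s, in which the tool goes at most 41.7 mm and 7.16 degrees, less where a joint would pass 70% of its speed; a pose out of reach is approached as far as the arm can. A call with a gripper value outside its range is refused whole. The fingers move at their own pace and stop on an object; FORCE is the grip in N (left out, the last holds). Time passes only in rows, so rows that repeat a pose let the fingers close, or fill a call up. It gives the time, the measured TCP pose, the force and the opening at its end, in the units of the state.
- robot.observe(): the state, without advancing time (a new reading comes with each control period).
- robot.read_camera(name): name is "scene" or "top"; returns a dict with "color" (400x640x3 uint8, blue, green, red), "fx", "fy", "cx", "cy" (pixels), "k1" (the pictures are not rectified: a ray, as slopes to the right and down, at radius r is drawn at 1 + k1 r^2 times it, then the intrinsics apply), "rvec" (rotation vector, rad) and "tvec" (3), from world to camera coordinates, as OpenCV has them. Camera axes: x right, y down, z forward; pixel columns grow to the right and rows downward; lengths in m; the calibration is good to about 2 mm. A picture is of the moment at which its call begins. There is no depth.
- robot.hand_in(): hands the job in, once; it reports no verdict.
The state is a dict: "time": time; "qpos": joint angles; "qvel": joint speeds; "joint_efforts": joint torques, N m; "tool_pos": TCP position; "tool_rot": TCP orientation; "contact_force": force on the tool from outside, world axes, zero at the start; "torque": the same for the moment, N m; "opening": finger opening in m.
Only numpy, scipy, OpenCV 4.12 (cv2) and the standard library are available. Lean on these libraries where they do the work, as an engineer would, in place of code of your own. Each camera call takes 0.05 s, during which the arm holds its last target.

## Working session

There is one attempt and no reset: what is moved stays moved. The work goes in short steps, Python scripts to look and compute and a shell command to move; the robot and the scene stay as the last step left them, time stands still between calls to the robot, and variables do not carry over. Pictures are saved under pics/ and viewed, and the job is handed in when it is done.

```bash
ls; mkdir -p pics
python3 - <<'E'
from cell import robot
import cv2
s=robot.observe()
print({k:s[k] for k in('time','tool_pos','tool_rot','opening','qpos')})
for n in('scene','top'):
    c=robot.read_camera(n); cv2.imwrite(f'pics/{n}0.png',c['color'])
    print(n,[c[k] for k in('fx','fy','cx','cy','k1','rvec','tvec')])
E
```

```text
pics
{'time': 0.0, 'tool_pos': array([ 0.14697881, -0.50358337,  0.22603859]), 'tool_rot': array([-3.14005381e+00, -2.12625724e-04,  2.83822330e-01]), 'opening': 0.09173502924575705, 'qpos': array([-1.43296655e+00,  3.42736485e-01,  1.52501481e+00, -1.41106319e-05,
        1.27539476e+00, -1.45988598e-01])}
scene [394.6157079700158, 394.6157079700158, 312.6702465629978, 203.40122459912584, -0.03217110230161925, array([ 0.86230487, -2.3607004 ,  1.30255616]), array([0.44860611, 0.25567204, 0.80451379])]
top [441.9006494639781, 441.9006494639781, 320.64477771542823, 202.37349707056345, -0.10335672809812362, array([ 2.10897177, -2.16312542,  0.13360104]), array([0.05348428, 0.56293696, 1.25554445])]
```

View pics/scene0.png

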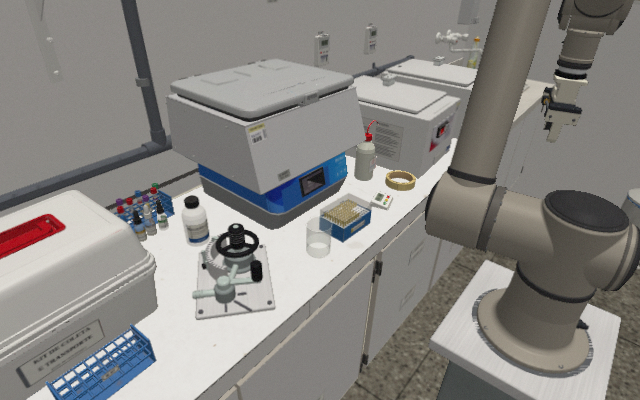

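View pics/top0.png

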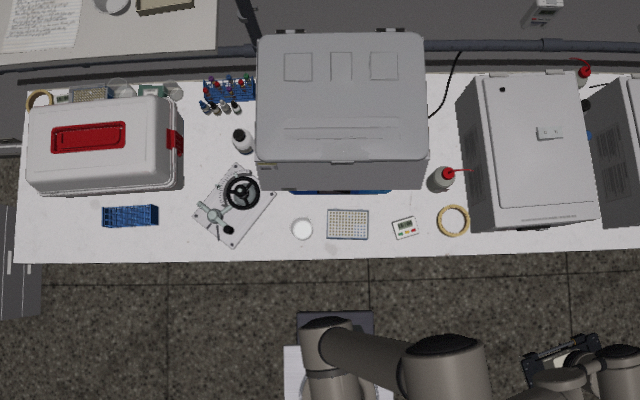

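The station sits at about (235,205) in top and (235,265) in scene. I'll enlarge both.

```bash
cat > h.py <<'E'
import numpy as np, cv2
from cell import robot
def cam(n): return robot.read_camera(n)
def und(c,uv):
    p=np.array([(uv[0]-c['cx'])/c['fx'],(uv[1]-c['cy'])/c['fy']]); q=p.copy()
    for _ in range(20): q=p/(1+c['k1']*(q@q))
    return q
def ray(c,uv):
    R,_=cv2.Rodrigues(np.array(c['rvec'])); q=und(c,uv)
    return -R.T@np.array(c['tvec']), R.T@np.array([q[0],q[1],1.])
def onz(c,uv,z):
    o,d=ray(c,uv); return o+d*(z-o[2])/d[2]
def proj(c,P):
    R,_=cv2.Rodrigues(np.array(c['rvec'])); p=R@np.array(P)+np.array(c['tvec']); q=p[:2]/p[2]; q=q*(1+c['k1']*(q@q))
    return q*c['fx']+[c['cx'],c['cy']]
def crop(c,x0,y0,w,h,s,fn):
    im=cv2.resize(c['color'][y0:y0+h,x0:x0+w],None,fx=s,fy=s,interpolation=cv2.INTER_CUBIC)
    for i in range(0,w,10): cv2.putText(im,str(x0+i),(i*s,10),0,.35,(0,0,255)) ; cv2.line(im,(i*s,12),(i*s,16),(0,0,255))
    for i in range(0,h,10): cv2.putText(im,str(y0+i),(0,i*s+4),0,.35,(0,0,255)); cv2.line(im,(24,i*s),(28,i*s),(0,0,255))
    cv2.imwrite(fn,im)
E
python3 - <<'E'
from h import *
crop(cam('top'),185,155,100,75,8,'pics/t1.png'); crop(cam('scene'),180,215,100,75*4//3,6,'pics/s1.png')
E
```

```text
(no output)
```

View pics/t1.png

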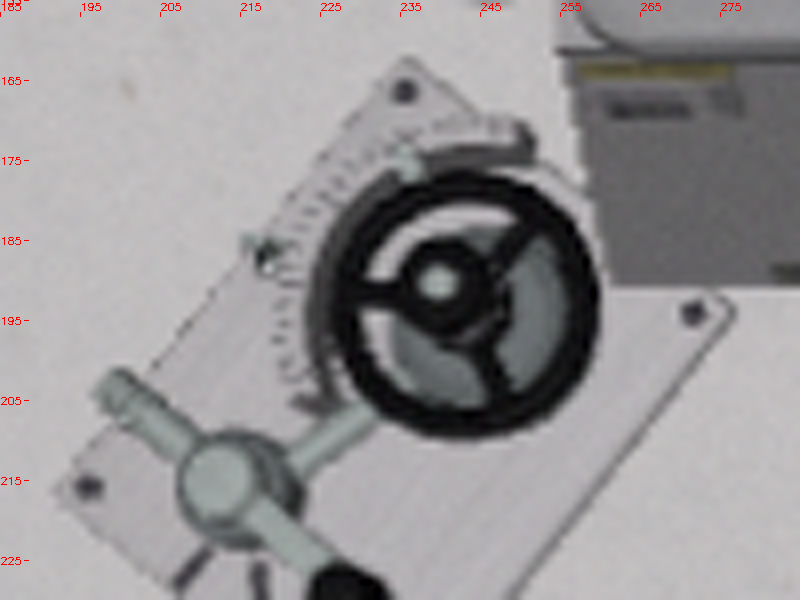

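View pics/s1.png

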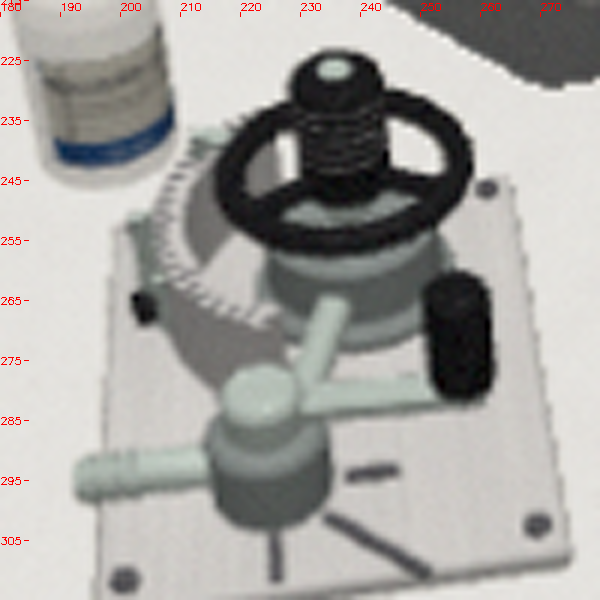

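Top shows the plate corners (235.5,162), (192,216) and (277,194), the wheel hub at about (240,190), the pointer tip at (235.5,175) and the marker fin at (217.7,185.5). The lever pivot is at (212,215) and its grip at about (229,228). In scene, the pointer tip is at (215,238), the marker at (202.5,252.5) and the fourth bolt at (270,302.5).

Run:
```python
from h import *
t=cam('top'); s=cam('scene'); np.set_printoptions(precision=4,suppress=True)
crop(t,185,160,85,85,7,'pics/t2.png')
A=onz(t,(235.5,161.9),.012);B=onz(t,(191.9,216.2),.012);C=onz(t,(276.9,193.8),.012)
print(A,B,C,'sides',np.linalg.norm(A-B),np.linalg.norm(A-C))
print('yaw',np.degrees([np.arctan2(*(B-A)[1::-1])-np.pi/2,np.arctan2(*(A-C)[1::-1])]))
print('centre',(B+C)/2)
print('hub top',onz(t,(239.8,190.2),.118),onz(s,(235.7,226.8),.118))
print('pivot cap',onz(t,(212.2,215.2),.062),onz(s,(223.5,280.0),.062))
print('ptr',onz(t,(235.6,175),.074),onz(s,(214.5,238),.074))
print('mark',onz(t,(217.2,185.6),.084),onz(s,(202.5,251),.084))
```

```text
[0.7012 0.2983 0.012 ] [0.5366 0.4317 0.012 ] [0.5982 0.1713 0.012 ] sides 0.21180195644561642 0.16351603031708276
yaw [50.983 50.977]
centre [0.5674 0.3015 0.012 ]
hub top [0.5933 0.2627 0.118 ] [0.5918 0.262  0.118 ]
pivot cap [0.5319 0.3554 0.062 ] [0.5303 0.3555 0.062 ]
ptr [0.6466 0.2844 0.074 ] [0.6441 0.2861 0.074 ]
mark [0.6149 0.3358 0.084 ] [0.6158 0.3404 0.084 ]
```

View pics/t2.png

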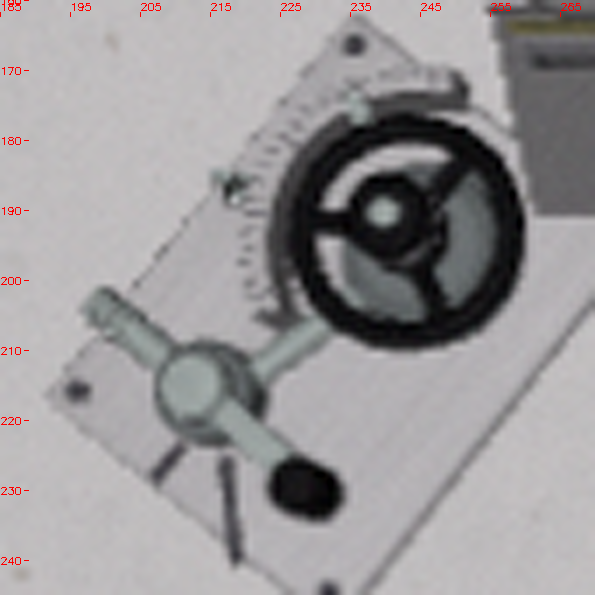

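Both views agree:
- **Station:** yaw 51°, sides 212 x 164 mm.
- **Wheel axis:** (0.5925, 0.262), as the plate pose predicts.
- **Pointer and marker:** world bearings about 23° and 73°, so the wheel needs about +50°.

Next I'll swing round the front.

```bash
python3 - <<'E'
from h import *
s=cam('scene');t=cam('top'); np.set_printoptions(precision=3,suppress=True)
print('bottle base',onz(s,(197,240),0),'white case corner',onz(t,(183,185),.2),onz(t,(183,185),.02))
print('housing left front edge', [onz(t,(262,191),z) for z in (.1,.15,.2)], onz(s,(236,215),0.02))
E
python3 -m crank '{"claw":[1,1,1,1,1,1,1,1],"delta_pos":[[1.1,-0.95,-0.1],[2.2,-1.9,-0.2],[3.3,-2.85,-0.3],[4.4,-3.8,-0.5],[5.5,-4.7,-0.5],[6.6,-5.65,-0.5],[7.7,-6.6,-0.5],[7.7,-6.6,-0.5]],"roll":[0,0,0,0,0,0,0,0]}' 40
```

```text
bottle base [0.754 0.266 0.   ] white case corner [0.597 0.398 0.2  ] [0.632 0.459 0.02 ]
housing left front edge [array([0.592, 0.203, 0.1  ]), array([0.584, 0.195, 0.15 ]), array([0.575, 0.188, 0.2  ])] [0.742 0.141 0.02 ]
time: 1.07
tool_pos: [0.2878, -0.2869, 0.2395]
tool_rot: [-3.14, -0.002, 0.288]
contact_force: [-0.7, 0.9, -0.6]
opening: 0.0923
```

```bash
python3 -m crank '{"claw":[1,1,1,1,1,1,1,1],"delta_pos":[[0.8,-0.75,0],[1.6,-1.5,0],[2.4,-2.25,0],[3.2,-3,0],[4,-3.8,0],[4.8,-4.6,0],[5.25,-5.1,0],[5.25,-5.1,0]],"roll":[-1.1,-2.2,-3.3,-4.4,-5.5,-6.6,-7.5,-7.5]}'
```

```text
time: 1.73
tool_pos: [0.3768, -0.1306, 0.2393]
tool_rot: [3.141, -0.001, 1.076]
contact_force: [0.0, -0.2, -0.4]
opening: 0.0917
```

```bash
python3 -m crank '{"claw":[1,1,1,1,1,1,1,1],"delta_pos":[[1.4,-0.6,0],[2.9,-1.3,0],[4.4,-2,0],[5.9,-2.6,0],[7.4,-3.3,0],[8.9,-4,0],[10.2,-4.6,0],[11,-4.9,0]],"roll":[-0.3,-0.6,-0.9,-1.2,-1.5,-1.8,-1.8,-1.8]}'
```

```text
time: 2.4
tool_pos: [0.4008, 0.1696, 0.2393]
tool_rot: [3.141, -0.001, 1.257]
contact_force: [0.9, -0.1, -0.5]
opening: 0.0917
```

```bash
python3 -m crank '{"claw":[1,1,1,1,1,1,1,1],"delta_pos":[[1.3,0.1,0],[2.7,0.25,0],[4,0.38,0],[4.4,1.6,0],[4.8,2.8,0],[5.2,4,0],[5.6,5.1,0],[5.88,6.18,0]],"roll":[0,0,0,0,0,0,0,0]}'
python3 - <<'E'
from h import *
s=robot.observe();print(s['tool_pos'],s['tool_rot'],s['contact_force'])
crop(cam('top'),180,120,130,110,6,'pics/t3.png');crop(cam('scene'),170,110,130,130,5,'pics/s3.png')
E
```

```text
time: 3.07
tool_pos: [0.5952, 0.2584, 0.2387]
tool_rot: [3.141, 0.001, 1.255]
contact_force: [0.3, 1.0, 0.2]
opening: 0.092
[0.59521518 0.25842277 0.23869374] [3.14142306e+00 5.27421088e-04 1.25479645e+00] [0.34794285 1.01563522 0.17798937]
```

View pics/t3.png

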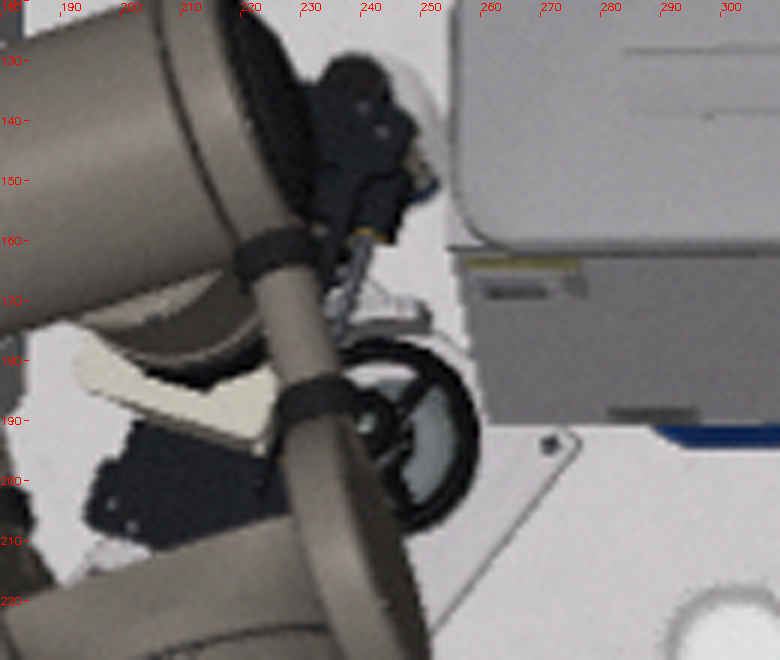

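View pics/s3.png

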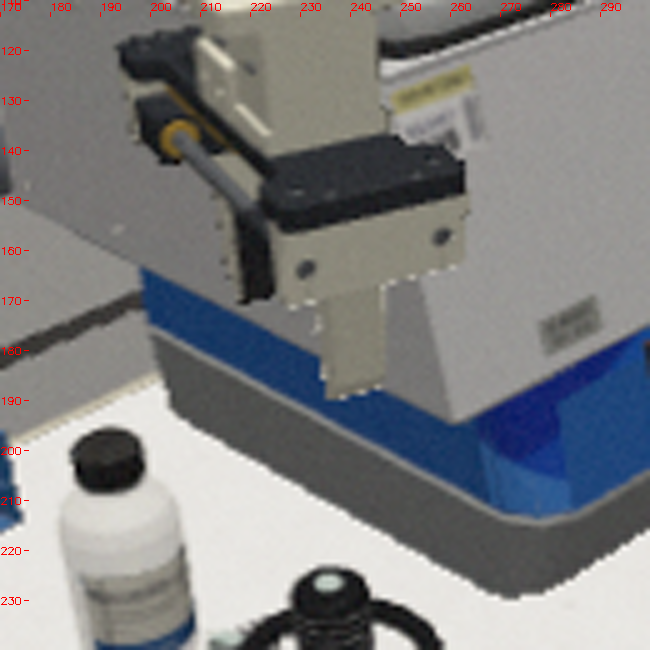

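The gripper is over the wheel, clear of the housing and the bottle. I'm lowering to just above the grip and checking that it settles.

```bash
python3 -m crank '{"claw":[1,1,1,1,1,1,1,1],"delta_pos":[[0,0,0.7],[0,0,1.4],[0,0,2.1],[0,0,2.8],[0,0,3.4],[0,0,3.8],[0,0,4],[0,0,4]],"roll":[0,0,0,0,0,0,0,0]}'
python3 - <<'E'
from h import *
s=robot.observe();print(s['tool_pos'],s['tool_rot'],s['contact_force'])
crop(cam('scene'),170,160,130,110,6,'pics/s4.png')
E
```

```text
time: 3.83
tool_pos: [0.5925, 0.2591, 0.1383]
tool_rot: [-3.14, 0.001, 1.257]
contact_force: [0.6, 0.6, -0.5]
opening: 0.0917
[0.59245631 0.25905127 0.13825703] [-3.14005717e+00  1.32310333e-03  1.25671413e+00] [ 0.5775541   0.63823809 -0.49187351]
```

View pics/s4.png

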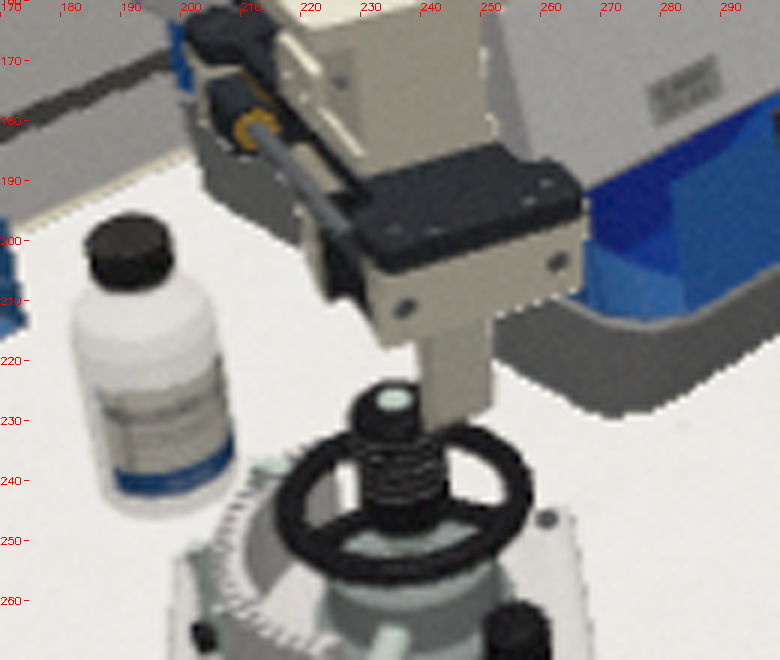

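Alignment is good, with y about 3 mm short. I'll correct that while lowering to z 0.090, then close.

```bash
python3 -m crank '{"claw":[1,1,1,1,1,1,1,1],"delta_pos":[[0.11,-0.04,0.3],[0.11,-0.04,0.6],[0.11,-0.04,0.9],[0.11,-0.04,1.2],[0.11,-0.04,1.5],[0.11,-0.04,1.75],[0.11,-0.04,1.92],[0.11,-0.04,1.92]],"roll":[0,0,0,0,0,0,0,0]}'
python3 -m crank '{"claw":[0,0,0,0,0,0,0,0],"delta_pos":[[0,0,0],[0,0,0],[0,0,0],[0,0,0],[0,0,0],[0,0,0],[0,0,0],[0,0,0]],"roll":[0,0,0,0,0,0,0,0]}' 40
```

```text
time: 4.55
tool_pos: [0.5923, 0.2624, 0.0898]
tool_rot: [-3.14, 0.001, 1.258]
contact_force: [-0.2, 0.1, -0.4]
opening: 0.0919
time: 5.22
tool_pos: [0.5929, 0.2627, 0.0912]
tool_rot: [3.141, -0.0, 1.258]
contact_force: [-0.1, 0.1, 1.0]
opening: 0.0435
```

```bash
python3 -m crank '{"claw":[0,0,0,0,0,0,0,0],"delta_pos":[[0,0,0],[0,0,0],[0,0,0],[0,0,0],[0,0,0],[0,0,0],[0,0,0],[0,0,0]],"roll":[0,0,0,0,0,0,0,0]}' 40
```

```text
time: 5.88
tool_pos: [0.594, 0.2623, 0.0912]
tool_rot: [3.139, -0.001, 1.257]
contact_force: [5.4, -0.4, -1.8]
opening: 0.0349
```

Gripped (35 mm opening, side force 5 N). I'm turning anticlockwise about 26°, then I'll look.

```bash
python3 -m crank '{"claw":[0,0,0,0,0,0,0,0],"delta_pos":[[0,0,0],[0,0,0],[0,0,0],[0,0,0],[0,0,0],[0,0,0],[0,0,0],[0,0,0]],"roll":[-0.6,-1.2,-1.8,-2.4,-3.0,-3.6,-4.2,-4.4]}'
python3 - <<'E'
from h import *
s=robot.observe();print(s['torque'],s['tool_rot'])
crop(cam('top'),185,155,100,75,8,'pics/t5.png');crop(cam('scene'),170,180,130,110,6,'pics/s5.png')
E
```

```text
time: 6.55
tool_pos: [0.594, 0.2623, 0.0912]
tool_rot: [3.14, 0.0, 1.721]
contact_force: [5.5, -1.4, -3.0]
opening: 0.0347
[-0.27222807 -0.75125383 -0.09215753] [3.13957975e+00 4.23576190e-04 1.72072752e+00]
```

View pics/s5.png

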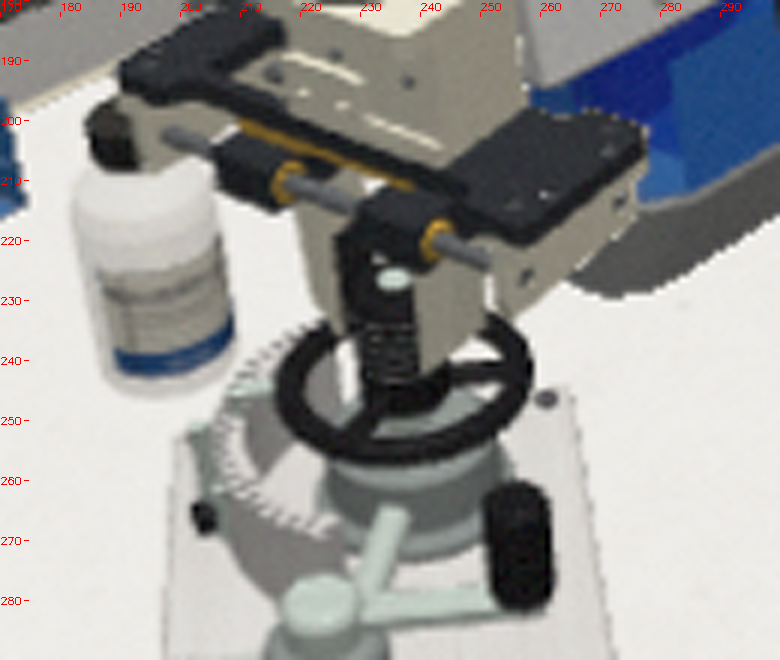

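View pics/t5.png

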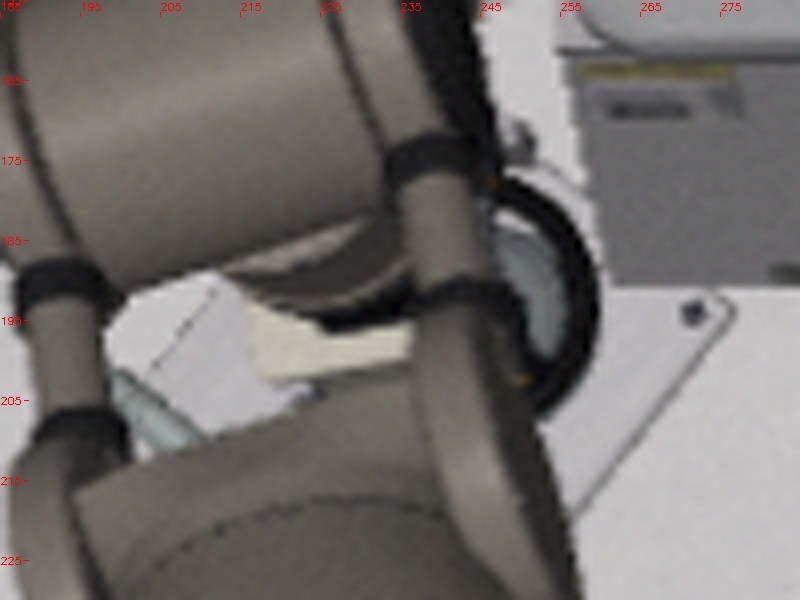

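The wheel turns with the grip; in scene the pointer tip is now near (212,244). I'm turning the rest.

```bash
python3 -m crank '{"claw":[0,0,0,0,0,0,0,0],"delta_pos":[[0,0,0],[0,0,0],[0,0,0],[0,0,0],[0,0,0],[0,0,0],[0,0,0],[0,0,0]],"roll":[-0.6,-1.2,-1.8,-2.4,-3.0,-3.6,-3.9,-3.9]}'
python3 - <<'E'
from h import *
s=robot.observe();print(s['torque'],s['tool_rot'])
c=cam('scene');crop(c,190,225,75,55,10,'pics/s6.png')
W=np.array([.5925,.2622])
for a in (63,68,70,73,76,78): print(a,[proj(c,[*(W+r*np.array([np.cos(np.radians(a)),np.sin(np.radians(a))])),z]) for r,z in((.064,.072),(.08,.084))])
E
```

```text
time: 7.32
tool_pos: [0.594, 0.2623, 0.0913]
tool_rot: [3.14, 0.001, 2.128]
contact_force: [4.7, -0.9, -1.7]
opening: 0.0351
[-0.22622502 -0.82073946  0.09368996] [3.13992776e+00 1.31853795e-03 2.12791675e+00]
63 [array([209.28430515, 249.53535548]), array([201.38434724, 247.04153309])]
68 [array([209.88253746, 250.98136743]), array([202.09485626, 248.86070947])]
70 [array([210.18367033, 251.54647847]), array([202.45848161, 249.57293657])]
73 [array([210.70103182, 252.37741146]), array([203.08852936, 250.62149725])]
76 [array([211.296356  , 253.18589436]), array([203.81929367, 251.64322678])]
78 [array([211.73597589, 253.7111078 ]), array([204.36181745, 252.30776447])]
```

View pics/s6.png

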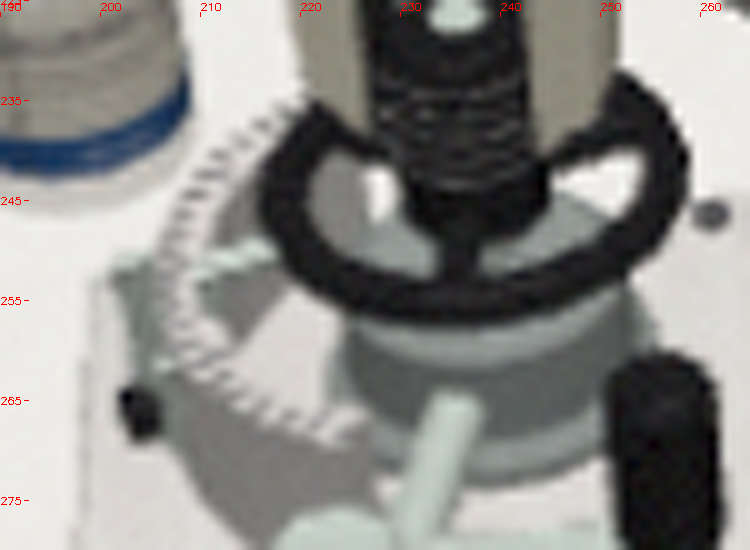

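In scene, the pointer now runs (217.5,250) to (209,252.5), with the marker fin top at about (203,251.3). Both match roughly 73–75°. I'll release, back off and measure with a clear view.

```bash
python3 -m crank '{"claw":[1,1,1,1,1,1,1,1],"delta_pos":[[0,0,0],[0,0,0],[0,0,0],[0,0,0],[0,0,0],[0,0,0],[0,0,0],[0,0,0]],"roll":[0,0,0,0,0,0,0,0]}'
python3 -m crank '{"claw":[1,1,1,1,1,1,1,1],"delta_pos":[[0,0,-0.4],[0,0,-1],[0,0,-1.8],[0,0,-2.6],[0,0,-3.4],[0,0,-4.2],[0,0,-5],[0,0,-5.2]],"roll":[0,0,0,0,0,0,0,0]}'
```

```text
time: 8.03
tool_pos: [0.5929, 0.2627, 0.0912]
tool_rot: [-3.142, 0.0, 2.127]
contact_force: [-0.2, 0.2, 0.2]
opening: 0.0837
time: 8.7
tool_pos: [0.5942, 0.2631, 0.2259]
tool_rot: [3.135, 0.002, 2.127]
contact_force: [0.3, -0.0, -0.4]
opening: 0.0921
```

```bash
python3 -m crank '{"claw":[1,1,1,1,1,1,1,1],"delta_pos":[[0.8,-1.3,0],[1.6,-2.6,0],[2.5,-4,0],[3.3,-5.3,0],[3.6,-5.8,0],[2.2,-6.7,0],[0.8,-7.5,0],[-0.6,-8.4,0]],"roll":[0,0,0,0,0,0,0,0]}'
python3 - <<'E'
from h import *
print(robot.observe()['tool_pos'])
crop(cam('top'),185,155,100,75,8,'pics/t7.png');crop(cam('scene'),190,225,75,55,10,'pics/s7.png')
E
```

```text
time: 9.37
tool_pos: [0.4217, 0.1385, 0.2212]
tool_rot: [3.141, 0.0, 2.13]
contact_force: [1.0, -0.7, 1.0]
opening: 0.0916
[0.42168886 0.13852272 0.22118868]
```

View pics/s7.png

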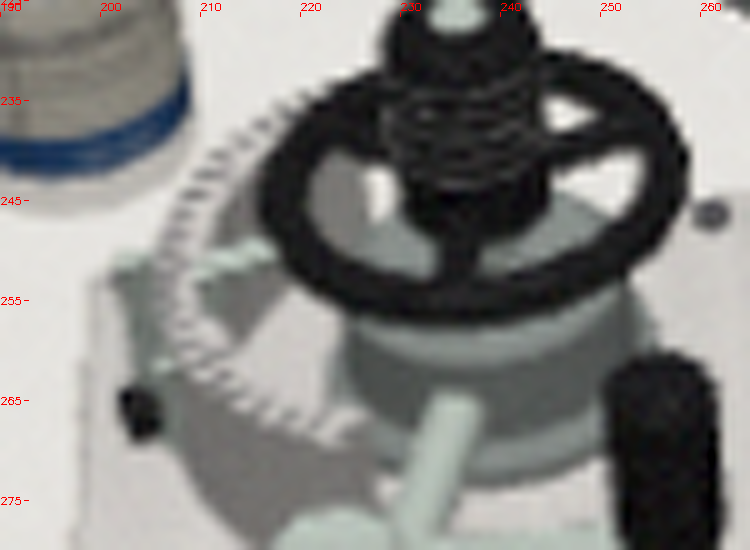

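View pics/t7.png

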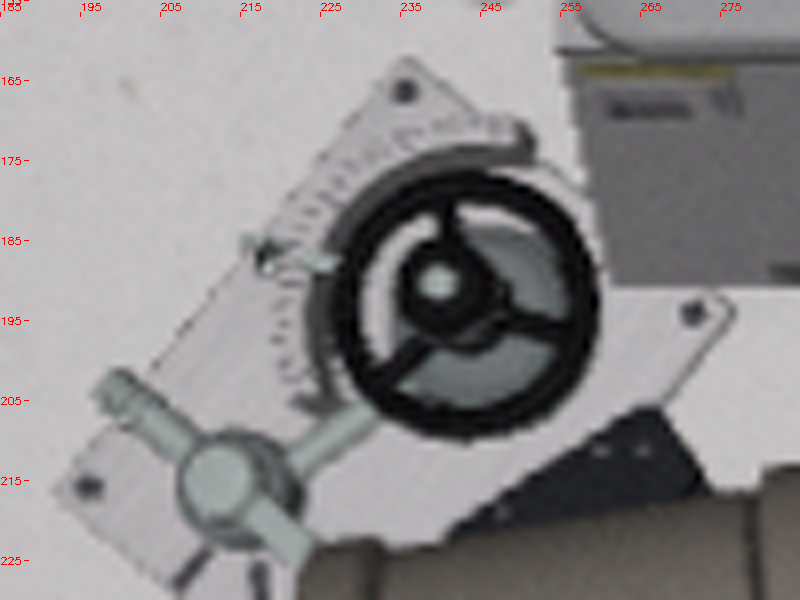

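In both views the pointer and fin look in line. I'll enlarge the top view to get the angles.

Run:
```python
from h import *
t=cam('top');s=cam('scene')
crop(t,210,176,24,20,32,'pics/t8.png');crop(s,196,242,28,20,28,'pics/s8.png')
```

```text
(no output)
```

View pics/t8.png

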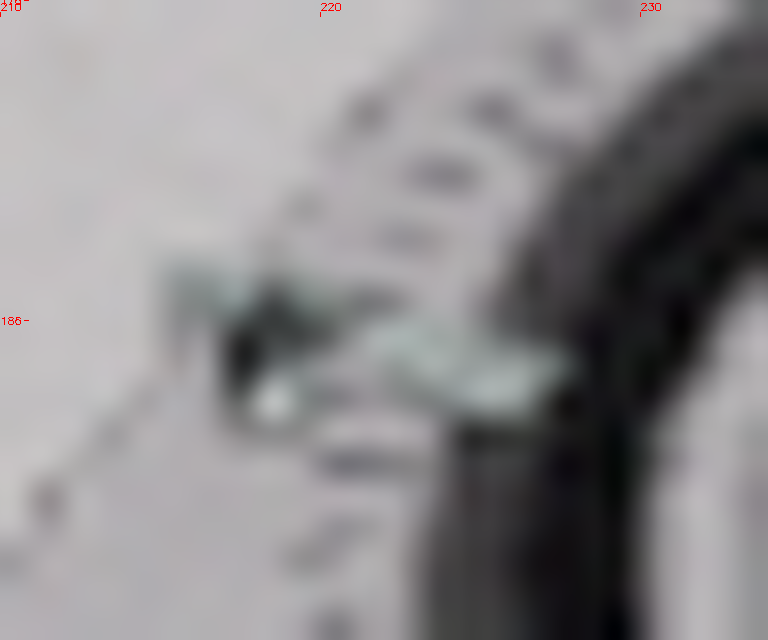

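View pics/s8.png

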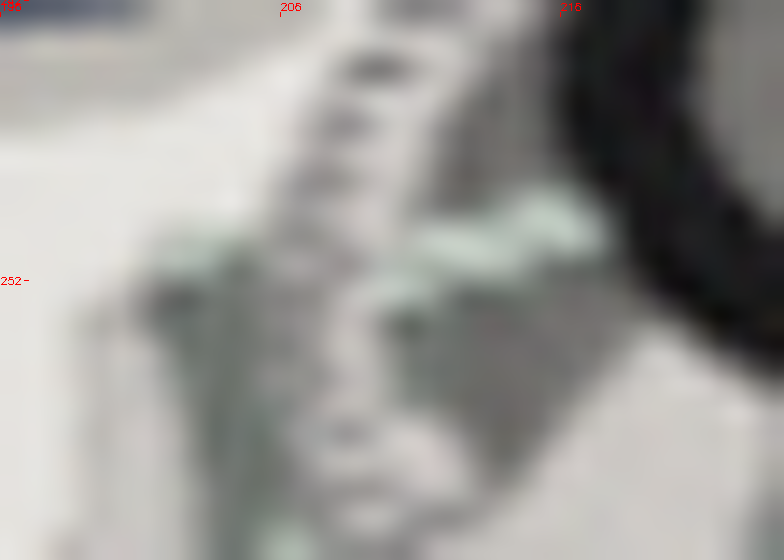

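Run:
```python
from h import *
t=cam('top');s=cam('scene')
def g(c,X,Y,x0,y0,k,z,n,W=np.array([.5927,.2620])):
    p=onz(c,(x0+(X+.5)/k-.5,y0+(Y+.5)/k-.5),z)[:2]-W; print(n,'r %.4f bearing %.1f'%(np.hypot(*p),np.degrees(np.arctan2(p[1],p[0]))))
T=lambda X,Y,z,n:g(t,X,Y,210,176,32,z,'top '+n)
S=lambda X,Y,z,n:g(s,X,Y,196,242,28,z,'scene '+n)
T(385,330,.074,'ptr tip');T(490,372,.074,'ptr mid')
T(175,272,.084,'mk outer');T(230,285,.084,'mk mid');T(300,292,.084,'mk inner')
S(378,288,.074,'ptr tip');S(470,250,.074,'ptr mid');S(560,222,.074,'ptr in')
S(160,248,.084,'mk outer');S(200,248,.084,'mk mid');S(245,250,.084,'mk inner')
```

```text
top ptr tip r 0.0676 bearing 70.1
top ptr mid r 0.0570 bearing 70.7
top mk outer r 0.0848 bearing 71.4
top mk mid r 0.0796 bearing 71.2
top mk inner r 0.0732 bearing 70.2
scene ptr tip r 0.0673 bearing 72.0
scene ptr mid r 0.0593 bearing 71.3
scene ptr in r 0.0519 bearing 71.5
scene mk outer r 0.0833 bearing 71.1
scene mk mid r 0.0806 bearing 72.2
scene mk inner r 0.0777 bearing 73.8
```

Pointer and marker agree within about 1° (about 1 mm) in both views, so the wheel is set. Next I locate the lever grip.

Run:
```python
from h import *
t=cam('top');s=cam('scene'); P=np.array([.532,.3552])
print('pred shut', P+.07*np.array([np.cos(np.radians(231)),np.sin(np.radians(231))]), 'half',P+.07*np.array([np.cos(np.radians(186)),np.sin(np.radians(186))]))
for c,uv in((t,(185+301/7-.5+45-45,160+482/7-.5)),(s,(256,262.3))):
    p=onz(c,uv,.1);print(p,np.linalg.norm(p[:2]-P),np.degrees(np.arctan2(*(p[:2]-P)[::-1]))%360)
# long rib bearing, top view t2
for X,Y in((228,462),(237,560)):
    p=onz(t,(185+X/7-.5,160+Y/7-.5),.014);print('rib',p,np.degrees(np.arctan2(*(p[:2]-P)[::-1]))%360)
```

```text
pred shut [0.48794757 0.30079978] half [0.46238347 0.34788301]
[0.48894634 0.30107749 0.1       ] 0.06915824792952156 231.4982648907325
[0.48630024 0.30162204 0.1       ] 0.07042063412358504 229.53721168891107
rib [0.50625979 0.35306822 0.014     ] 184.73437351995634
rib [0.46404304 0.348847   0.014     ] 185.34081322405495
```

```bash
python3 -m crank '{"claw":[1,1,1,1,1,1,1,1],"delta_pos":[[0.6,0.85,0],[1.2,1.7,0],[1.8,2.5,0],[2.4,3.35,0],[3,4.2,0],[3.6,5,0],[4.12,5.69,0],[4.12,5.69,0]],"roll":[-0.7,-1.4,-2.1,-2.8,-3.5,-4.2,-4.7,-4.7]}'
python3 -m crank '{"claw":[1,1,1,1,1,1,1,1],"delta_pos":[[0,0,0.7],[0,0,1.4],[0,0,2.1],[0,0,2.8],[0,0,3.4],[0,0,3.8],[0,0,4],[0,0,4]],"roll":[0,0,0,0,0,0,0,0]}'
python3 - <<'E'
from h import *
print(robot.observe()['tool_pos'])
crop(cam('scene'),190,190,110,110,6,'pics/s9.png')
E
```

```text
time: 10.43
tool_pos: [0.489, 0.3061, 0.2203]
tool_rot: [3.141, -0.001, 2.626]
contact_force: [-0.6, -0.6, 0.0]
opening: 0.0918
time: 11.1
tool_pos: [0.4882, 0.3017, 0.1202]
tool_rot: [-3.14, -0.001, 2.619]
contact_force: [-0.0, 0.4, -0.1]
opening: 0.0919
[0.48815351 0.30165984 0.12016628]
```

View pics/s9.png

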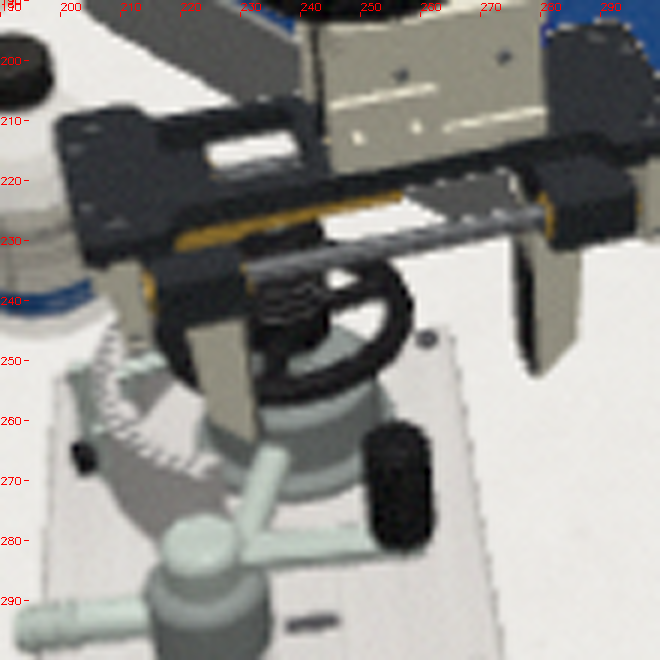

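The fingers straddle the lever grip. Descending to TCP z 0.072, then closing.

```bash
python3 -m crank '{"claw":[1,1,1,1,1,1,1,1],"delta_pos":[[0,0,0.4],[0,0,0.8],[0,0,1.2],[0,0,1.5],[0,0,1.75],[0,0,1.92],[0,0,1.92],[0,0,1.92]],"roll":[0,0,0,0,0,0,0,0]}'
python3 -m crank '{"claw":[0,0,0,0,0,0,0,0],"delta_pos":[[0,0,0],[0,0,0],[0,0,0],[0,0,0],[0,0,0],[0,0,0],[0,0,0],[0,0,0]],"roll":[0,0,0,0,0,0,0,0]}' 25
python3 -m crank '{"claw":[0,0,0,0,0,0,0,0],"delta_pos":[[0,0,0],[0,0,0],[0,0,0],[0,0,0],[0,0,0],[0,0,0],[0,0,0],[0,0,0]],"roll":[0,0,0,0,0,0,0,0]}' 25
```

```text
time: 11.82
tool_pos: [0.4889, 0.3016, 0.073]
tool_rot: [-3.141, -0.0, 2.619]
contact_force: [-0.2, -0.6, 0.7]
opening: 0.0918
time: 12.48
tool_pos: [0.4889, 0.3016, 0.0732]
tool_rot: [-3.142, 0.0, 2.619]
contact_force: [-0.4, 0.0, -1.2]
opening: 0.0429
time: 13.15
tool_pos: [0.4892, 0.3019, 0.0732]
tool_rot: [3.141, 0.0, 2.619]
contact_force: [3.3, 3.6, -3.4]
opening: 0.0229
```

Run:
```python
import numpy as np
def u(a): a=np.radians(a); return np.array([np.cos(a),np.sin(a)])
for b0,yaw,steps in((231,150.06,range(3,25,3)),(207,126.06,(3,6,9,12,15,18,21))):
    for th in steps:
        d=.07*(u(b0-th)-u(b0)); print(b0,th,np.round([d@u(yaw)/.025,d@u(yaw-90)/.025,th/6],2))
```

```text
231 3 [0.14 0.03 0.5 ]
231 6 [0.29 0.06 1.  ]
231 9 [0.43 0.1  1.5 ]
231 12 [0.57 0.15 2.  ]
231 15 [0.7  0.21 2.5 ]
231 18 [0.83 0.27 3.  ]
231 21 [0.96 0.34 3.5 ]
231 24 [1.09 0.42 4.  ]
207 3 [0.14 0.03 0.5 ]
207 6 [0.29 0.06 1.  ]
207 9 [0.43 0.1  1.5 ]
207 12 [0.57 0.15 2.  ]
207 15 [0.7  0.21 2.5 ]
207 18 [0.83 0.27 3.  ]
207 21 [0.96 0.34 3.5 ]
```

```bash
python3 -m crank '{"claw":[0,0,0,0,0,0,0,0],"delta_pos":[[0.14,0.03,0],[0.29,0.06,0],[0.43,0.1,0],[0.57,0.15,0],[0.7,0.21,0],[0.83,0.27,0],[0.96,0.34,0],[1.09,0.42,0]],"roll":[0.5,1,1.5,2,2.5,3,3.5,4]}'
```

```text
time: 13.82
tool_pos: [0.4715, 0.3245, 0.0732]
tool_rot: [3.14, 0.001, 2.198]
contact_force: [5.8, 3.3, -4.7]
opening: 0.0231
```

```bash
python3 -m crank '{"claw":[0,0,0,0,0,0,0,0],"delta_pos":[[0.14,0.03,0],[0.29,0.06,0],[0.43,0.1,0],[0.57,0.15,0],[0.7,0.21,0],[0.83,0.27,0],[0.96,0.34,0],[0.96,0.34,0]],"roll":[0.5,1,1.5,2,2.5,3,3.5,3.5]}'
python3 - <<'E'
from h import *
s=robot.observe();p=s['tool_pos'];P=np.array([.532,.3552]);d=p[:2]-P
print(p,s['contact_force'],np.hypot(*d),np.degrees(np.arctan2(d[1],d[0]))%360)
E
```

```text
time: 14.48
tool_pos: [0.4646, 0.3492, 0.0732]
tool_rot: [3.139, 0.0, 1.831]
contact_force: [4.6, 3.5, -4.6]
opening: 0.0234
[0.46463775 0.34919857 0.07319679] [ 4.63614498  3.49307842 -4.61350429] 0.06762906081692624 185.09114428753963
```

The lever grip is at bearing about 185–186°, as wanted. Releasing, raising and moving clear for a look.

```bash
python3 -m crank '{"claw":[1,1,1,1,1,1,1,1],"delta_pos":[[0,0,0],[0,0,0],[0,0,0],[0,0,0],[0,0,0],[0,0,0],[0,0,0],[0,0,0]],"roll":[0,0,0,0,0,0,0,0]}'
python3 -m crank '{"claw":[1,1,1,1,1,1,1,1],"delta_pos":[[0,0,-0.4],[0,0,-1],[0,0,-1.8],[0,0,-2.6],[0,0,-3.4],[0,0,-4.2],[0,0,-5],[0,0,-6]],"roll":[0,0,0,0,0,0,0,0]}'
```

```text
time: 15.15
tool_pos: [0.4632, 0.3487, 0.0732]
tool_rot: [-3.142, 0.0, 1.834]
contact_force: [0.0, 0.8, 0.4]
opening: 0.0719
time: 15.82
tool_pos: [0.4627, 0.3484, 0.2242]
tool_rot: [-3.14, 0.0, 1.834]
contact_force: [0.6, -0.3, -0.2]
opening: 0.0918
```

```bash
python3 -m crank '{"claw":[1,1,1,1,1,1,1,1],"delta_pos":[[-1.1,-0.7,0],[-2.3,-1.4,0],[-3.5,-2.1,0],[-4.7,-2.8,0],[-5.9,-3.5,0],[-7.1,-4.2,0],[-8.15,-4.8,0],[-8.15,-4.8,0]],"roll":[0,0,0,0,0,0,0,0]}'
python3 - <<'E'
from h import *
crop(cam('top'),185,160,85,85,7,'pics/t10.png');crop(cam('scene'),180,215,100,100,6,'pics/s10.png')
E
```

```text
time: 16.48
tool_pos: [0.3989, 0.1172, 0.2241]
tool_rot: [-3.141, 0.002, 1.831]
contact_force: [0.3, 1.2, -0.9]
opening: 0.0915
```

View pics/t10.png

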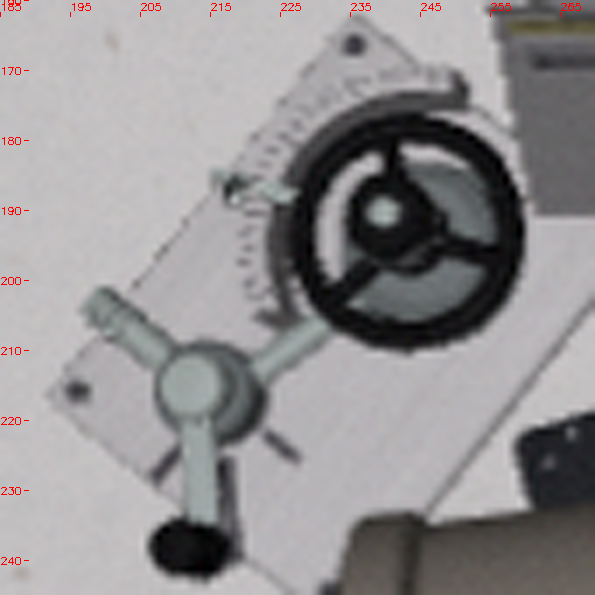

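View pics/s10.png

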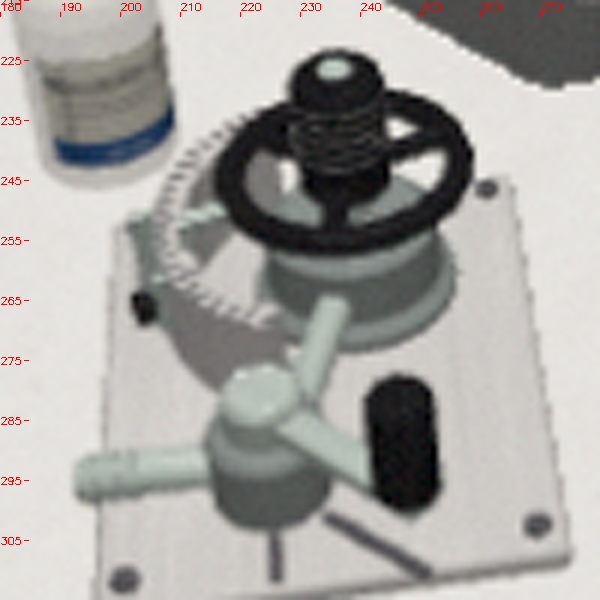

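In top, the lever lies over the long rib, with its grip at about (212,238). In scene, the grip top is at about (247,280) and the pointer is still in line with the fin. One numeric check of the grip's bearing remains.

Run:
```python
from h import *
t=cam('top');s=cam('scene'); P=np.array([.532,.3552])
for c,uv in((t,(185+186/7-.5,160+544/7-.5)),(s,(180+402/6-.5,215+390/6-.5))):
    p=onz(c,uv,.1)[:2]-P;a=np.degrees(np.arctan2(p[1],p[0]))%360;print(np.hypot(*p),a,'lever rad',np.radians(231-a))
cv2.imwrite('pics/end.png',t['color'])
```

```text
0.06732506919237573 186.35025786159207 lever rad 0.7792850104816721
0.06877372422963031 185.4336665563236 lever rad 0.7952825466537593
```

View pics/end.png

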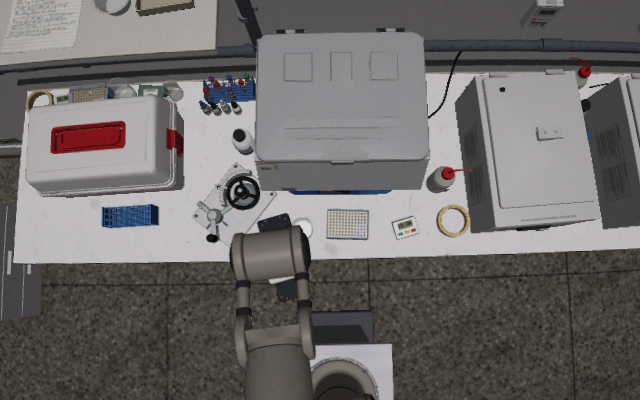

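The lever reads 0.78–0.80 rad, the bystanders stand where they did and the arm is clear. Handing in.

```bash
python3 -c "
from cell import robot
print(robot.hand_in())"
```

```text
the job is handed in; nothing more can be done
None
```

The station is set and the job is handed in, at about 17 s on the robot's clock against the 51 s limit. `hand_in` gives no verdict, so the results below are my own camera measurements.

- **Wheel:** I gripped the hub and turned it about 50° anticlockwise with the lever still shut. After I let go, the pointer and the marker fin agreed within about 1° on average (about 1 mm at the tip, against 5 mm allowed) in both views. Single points spread over 70–74° because the pictures are coarse. Later pictures showed the pointer unchanged, but I did not measure it again after moving the lever.
- **Lever:** I gripped it, swung it along its arc and released it over the long middle rib. It measured 0.779 rad in the top view and 0.795 rad in the scene view, against a target of 0.785 within 0.1.
- **Surroundings:** The marker and the tips, timer and tape looked undisturbed in the last picture. The arm partly covered the beaker there, but what showed was in its place. The arm stood clear of everything, and the largest wrist force reported was about 8 N.

No check failed or disagreed beyond that scatter.

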